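Clear the jammed feed chute at the injector bench

TASK

A tall steel nozzle holder has got into the feed chute among the short brass nozzle bodies and is jammed against the crossbar. Lift it out so that the brass bodies behind it can move up to the gate, and stand it upright in the shallow steel tray.

Things in the scene. Friction and masses are not known exactly. Their poses are not given: they have to be found in the camera images.
- holder_center (a point): The jammed upright plain steel nozzle holder: round, 100 mm tall, 300 g; lower 50 mm 30 mm in diameter, then a neck of 22 mm from 54 mm up to the top: grip the neck. This point is on its axis, 50 mm above its foot; z up along it. It stands on the chute's floor, 6 mm above the bench, pressed on the crossbar with 2 N. A like holder standing on the bare bench is not meant.
- outlet (a point): Where the first brass body must arrive at the closed gate: on the fixed level chute's centre line, 23 mm above the bench; x the way parts feed, z up. The holder stands 35 mm before it (at -x). Channel 34 mm wide, walls to 30 mm above the bench; crossbar between holder and gate 44 to 52 mm above the bench, 15.6 mm from the holder's axis; gate posts to 50 mm.
- lead_center (a point): First of two brass nozzle bodies waiting upright in the chute behind the holder: 30 mm in diameter, 34 mm tall with a short tip on top, 110 g, oiled. This point is on its axis, 17 mm above its foot, z up. A spring plunger (2 N, slow) pushes both on under the crossbar to the gate by itself once the holder is lifted 40 mm or more.
- tray_in (a point): The shallow dark steel tray for rejects, empty, fixed, left or right of the chute: 150 x 130 mm outside (x, y), walls 3 mm thick, rim 22 mm above the bench. This point is the centre of its inner floor, about 3 mm above the bench; x along its long side, z up.
Mind the look-alikes: they are no part of the job. What is shaped like the part that bears holder_center but green is not meant. What is shaped like the part that bears lead_center but red is not meant.

How it is judged:
At the end, for the whole second after the job is handed in: The jammed holder stands upright (10 degrees) on the steel tray's floor, its axis within 60 mm along and 50 mm across of the tray's centre, let go of; the first brass body stands upright (10 degrees) at the gate, its centre within 12 mm of the outlet point (x of holder_center in the frame of tray_in between -0.06 and 0.06 m and y of holder_center in the frame of tray_in between -0.05 and 0.05 m and z of holder_center in the frame of tray_in between 0.04 and 0.06 m and angle between each of holder_center, lead_center's own z axis and vertical below 0.17 rad and distance between lead_center and outlet below 0.012 m); the robot touches nothing.
It also fails if it takes over 37 s, if anything falls off the work surface, if the arm or the gripper's body presses on something with over 40 N, if the wrist force passes 120 N, or if a joint passes its speed limit or range.

ROBOT

A 7-joint arm with a two-finger parallel gripper is mounted at the origin on the work surface. World frame = base frame: x ahead of the robot, y to its left, z up, the work surface at z = 0. Lengths are in m, angles in rad, forces in N, time in s.
With the tool pointing down it reaches from about 0.425 to 0.925 m from the base axis. Payload 6.8 kg.
Tool frame: the origin (TCP) lies at the very end of the fingers, on their centre line; the grasp point (between the pads) lies 19 mm behind it (tcp_to_grasp is the distance from the TCP to the grasp point, in m); z points along the fingers, y is the direction in which the jaws open and shut (so a half turn about z gives the same grasp; the last joint's range is limited). The gripper opens to 85 mm and grips with 20 to 120 N. Pads are 22 mm wide; open, the fingers measure 114 mm over their backs; the gripper's body (76 mm by 85 mm) begins 54 mm behind the grasp point. The pads swing forward as they close: fully open they stand 13 mm farther back than shut.
Start: joints at [1.014, 0.477, 0.022, 1.555, -0.011, 1.109, -0.083], TCP at [0.293, -0.608, 0.2] pointing down, gripper open.
Joint ranges: [-2.96, 2.96], [-0.34, 2.1], [-1.41, 1.46], [0.24, 2.44], [-1.37, 4.51], [0.17, 1.92], [-2.96, 2.96]. Speed limits (rad/s): [2.39, 2.39, 3.14, 3.14, 3.14, 3.14, 3.14].

INTERFACE

Orientations are given as a unit quaternion [w, x, y, z].
In Python, from station import * gives the robot as it stands.
- The arm moves only by the tool apply_moves, never from a script. Its argument "increments" is one flat list of numbers, 5 for each row, row after row: the finger opening in mm, from 0 to 85.4, then the shift along the tool's x, y, z in mm, then the turn about the tool's z in degrees. In form: [claw, tx, ty, tz, roll, claw, tx, ty, tz, roll, ...]. A call has 1 to 12 rows; each row shifts and turns the pose as measured when the row begins, along the tool's axes as they then stand; what a row does not reach is not made up. A row lasts 1/8 s, in which the tool goes at most 62.5 mm and 10.7 degrees, less where a joint would pass 70% of its speed; a pose out of reach is approached as far as the arm can. A call with a gripper value outside its range is refused whole. The fingers move at their own pace and stop on an object; "squeeze" is the grip in N (left out, the last holds). Time passes only in rows, so rows that do not move let the fingers close. It gives the time, the measured TCP pose, the force and the opening at its end, in the units of the state.
- get_obs(): the state, without advancing time (a new reading comes with each control period).
- read_camera(name): name is "side" or "top" or "wrist"; returns (picture, depth): 400x640x3 uint8, blue, green, red; 400x640 float32, m along the optical axis (not along the pixel's ray), 0 where there is no reading.
- get_calibration(name): a dict with "mtx" (3x3 intrinsics, pixels), "camera_from_world" (4x4, takes a point from world to camera coordinates); the wrist camera has in their place "T_tool_cam" (4x4, takes a point from camera to tool coordinates, whose origin is the TCP and whose axes are the flange's). Camera axes: x right, y down, z forward; pixel columns grow to the right and rows downward; lengths in m; the calibration is good to about 2 mm. A picture is of the moment at which its call begins: read the wrist's pose just before it. get_calibration takes no time and is no camera call.
- hand_in(): hands the job in, once; it reports no verdict.
Trained networks look in the newest picture that a camera, given by its name, has taken for a name from the list of things; names that differ only in an ending like _2 or _b are one class to them, and where a whole thing is asked for, a point or a joint stands for the part that bears it (a point fixed in the world has none). Each returns a list of dicts, best first, with "p" (0 to 1); they miss things now and then, are a little off and sometimes report something else, mostly with a low value. They report only what shows in the picture. A call takes as long as a camera call. They do not tell look-alikes from the thing itself.
- outline_of(camera, thing): "pixels" (400x640 bool, what is visible of it) and "extent" ([centre column, centre row, width, height] in pixels, round what is visible of it).
The state is a dict: "t": time; "q": joint angles; "joint_vel": joint speeds; "joint_torque": joint torques, N m; "eef_pos": TCP position; "tool_rot": TCP orientation; "contact_force": force on the tool from outside, world axes, zero at the start; "torque": the same for the moment, N m; "gripper_width": opening from 0.0 (shut) to 1.0 (fully open).
Only numpy, scipy, OpenCV 4.12 (cv2) and the standard library are available. Lean on these libraries where they do the work, as an engineer would, in place of code of your own. Each camera call takes 0.05 s, during which the arm holds its last target.

## Working session

There is one attempt and no reset: what is moved stays moved. The work goes in short steps, Python scripts to look and compute and a tool call to move; the robot and the scene stay as the last step left them, time stands still between calls to the robot, and variables do not carry over. Pictures are saved under pics/ and viewed, and the job is handed in when it is done.

Besides the shell and the picture viewer there is one more tool, called after ">>>" by a JSON object that holds its "name" and its "arguments". apply_moves: Moves the arm, as the interface text tells. Its arguments: {"type":"object","properties":{"increments":{"type":"array"},"squeeze":{"type":"number"}},"required":["increments"]}

```bash
mkdir -p pics; ls; python3 - <<'E'
from station import *
import cv2,numpy as np
o=get_obs();print(o)
for n in("side","top"):
    im,d=read_camera(n);cv2.imwrite(f"pics/{n}0.png",im);np.save(f"{n}0.npy",d)
    for th in("holder_center","lead_center","tray_in"):
        try:
            for r in outline_of(n,th):print(n,th,round(r["p"],2),np.round(r["extent"]))
        except Exception as e:print(n,th,e)
    print(get_calibration(n))
print(get_calibration("wrist"))
E
```

```text
pics
{'t': 0.0, 'q': array([ 1.01390159,  0.47780353,  0.02233962,  1.55646352, -0.01149007,
        1.10930073, -0.08309094]), 'joint_vel': array([ 0.00137952, -0.00025105, -0.00144225,  0.00073009, -0.0017245 ,
        0.00180883,  0.00085066]), 'joint_torque': array([-1.82598083e-04, -5.96439743e+01,  1.60775911e+00, -2.81203830e+01,
        1.24326753e-02,  9.05654335e-03,  4.03200681e-05]), 'eef_pos': array([ 0.29256318, -0.60757342,  0.19921838]), 'tool_rot': array([-8.81152566e-04,  9.74924063e-01,  2.22535881e-01, -2.76266447e-04]), 'contact_force': array([-0.22538116, -0.03656711,  0.10174728]), 'torque': array([ 0.00694386, -0.02969355, -0.00288414]), 'gripper_width': 1.001512019192355}
side holder_center 0.78 [356. 202.   9.  41.]
side holder_center 0.69 [308. 185.   9.  37.]
side lead_center 0.44 [319. 191.   6.   8.]
side tray_in 0.62 [298. 310. 100.  78.]
{'mtx': array([[496.71218074,   0.        , 323.73014898],
       [  0.        , 496.71218074, 195.20106817],
       [  0.        ,   0.        ,   1.        ]]), 'camera_from_world': array([[-0.97647772, -0.21439157, 
[... 675 characters left out ...]
    [-0.97221834,  0.07354005, -0.22222365,  0.53534927],
       [ 0.22138908, -0.0194155 , -0.97499226,  0.894931  ],
       [ 0.        ,  0.        ,  0.        ,  1.        ]])}
{'mtx': array([[313.51984104,   0.        , 324.72688084],
       [  0.        , 313.51984104, 196.74462968],
       [  0.        ,   0.        ,   1.        ]]), 'T_tool_cam': array([[-1.57123557e-03, -9.51333039e-01, -3.08160641e-01,
         7.80709899e-02],
       [ 9.99997937e-01, -1.09809074e-03, -1.70879165e-03,
         2.99851865e-04],
       [ 1.28724161e-03, -3.08162690e-01,  9.51332802e-01,
        -1.74375922e-01],
       [ 0.00000000e+00,  0.00000000e+00,  0.00000000e+00,
         1.00000000e+00]])}
```

View pics/top0.png

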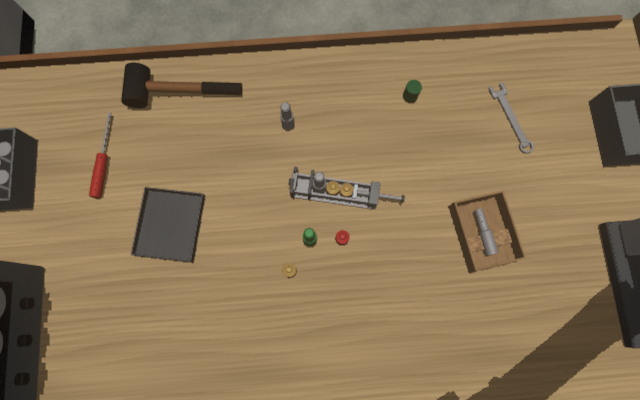

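View pics/side0.png

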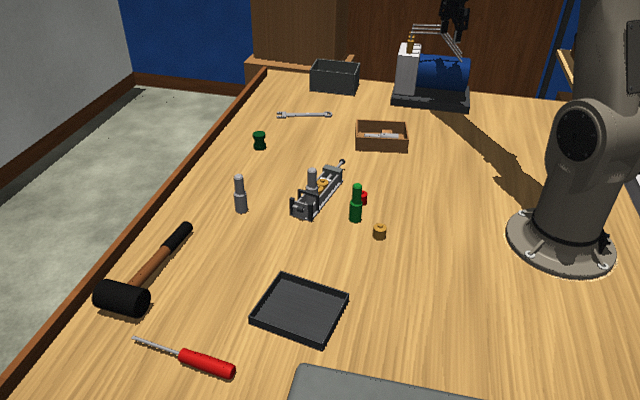

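```bash
python3 - <<'E'
import cv2,numpy as np
a=cv2.imread('pics/top0.png')[150:270,250:410];b=cv2.imread('pics/side0.png')[150:250,270:430]
cv2.imwrite('pics/c_top.png',cv2.resize(a,None,fx=5,fy=5,interpolation=2));cv2.imwrite('pics/c_side.png',cv2.resize(b,None,fx=5,fy=5,interpolation=2))
E
```

```text
(no output)
```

View pics/c_top.png

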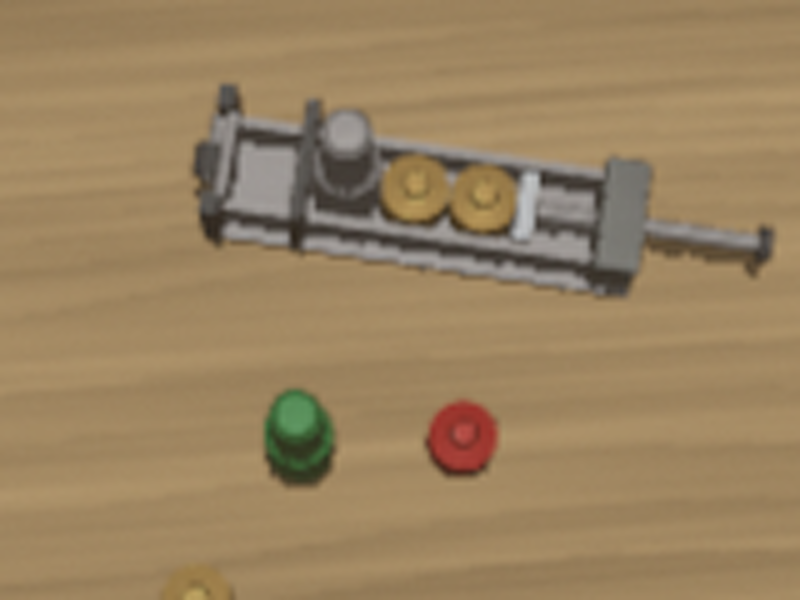

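View pics/c_side.png

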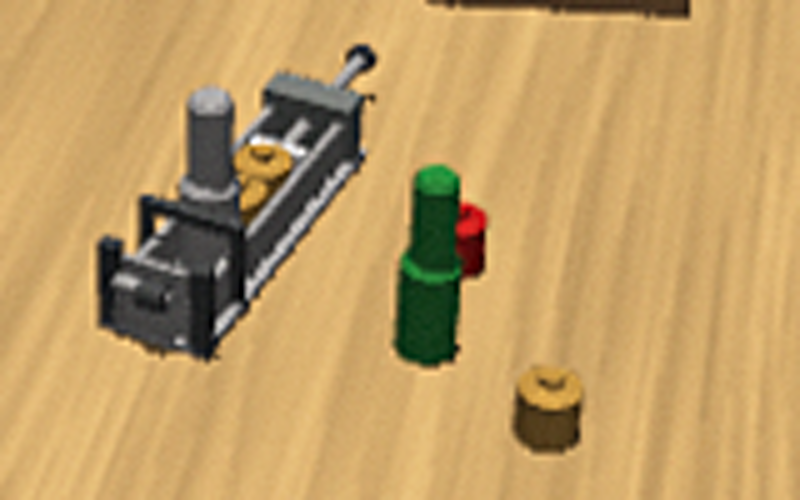

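Steel holders: the one in the chute at top (319,184) / side (312,185), a second on bare bench at top (287,115) / side (240,195), and a green one at top (310,237). There's also one lying in the wooden box, top (485,230). The one meant stands in the chute, next to the crossbar, with two brass bodies behind it (top crop). Next I measure.

```bash
cat > h.py <<'E'
from station import *
import cv2,numpy as np
def world(n,mask,d):
    c=get_calibration(n);K=c["mtx"];T=np.linalg.inv(c["camera_from_world"])
    v,u=np.nonzero(mask&(d>0));z=d[v,u]
    P=np.stack([(u-K[0,2])/K[0,0]*z,(v-K[1,2])/K[1,1]*z,z],1)
    return P@T[:3,:3].T+T[:3,3]
def ray(n,u,v,h):
    c=get_calibration(n);K=c["mtx"];T=np.linalg.inv(c["camera_from_world"])
    r=T[:3,:3]@np.array([(u-K[0,2])/K[0,0],(v-K[1,2])/K[1,1],1]);o=T[:3,3]
    return o+r*(h-o[2])/r[2]
E
python3 - <<'E'
from h import *
np.set_printoptions(precision=4,suppress=True)
def box(a,b,c,e):
    m=np.zeros((400,640),bool);m[b:e,a:c]=1;return m
for n,B in(("top",{"chuteH":box(308,168,332,192),"green":box(300,226,320,248),"steel2":box(278,100,296,130)}),("side",{"chuteH":box(302,165,322,190),"green":box(347,180,365,215),"s2":box(230,170,250,195)})):
    d=np.load(n+"0.npy")
    for k,m in B.items():
        P=world(n,m,d)
        for lo,hi in((.065,.104),(.104,.12)):
            Q=P[(P[:,2]>lo)&(P[:,2]<hi)]
            print(n,k,lo,len(Q), Q.mean(0) if len(Q) else '',(Q[:,:2].max(0)+Q[:,:2].min(0))/2 if len(Q) else '')
# rays
print("holder top", ray("top",319.6,175.8,.106), ray("side",312.2,169.5,.106))
print("green top", ray("top",309,232,.1),"red",ray("top",342.5,236,.036))
print("lead",ray("top",333,187,.044),"2nd",ray("top",347,189,.044))
d=np.load("top0.npy")
P=world("top",box(270,150,410,220),d);Q=P[(P[:,2]>.02)&(P[:,2]<.034)]
print(len(Q)); 
r=cv2.minAreaRect(Q[:,:2].astype(np.float32)*1000);print("chute",r)
P=world("top",box(125,180,212,270),d);Q=P[(P[:,2]>.013)&(P[:,2]<.03)]
print("tray",cv2.minAreaRect(Q[:,:2].astype(np.float32)*1000), np.median(P[(abs(P[:,2])<.012)][:,2]))
r=ray("top",168,225,.003);print(r)
E
```

```text
top chuteH 0.065 73 [ 0.5677 -0.0011  0.09  ] [ 0.5732 -0.0011]
top chuteH 0.104 63 [ 0.573  -0.0016  0.1066] [ 0.5731 -0.0022]
top green 0.065 115 [0.4596 0.0271 0.0954] [0.4614 0.0274]
top green 0.104 3 [0.4611 0.0269 0.1046] [0.4611 0.0269]
top steel2 0.065 132 [0.7286 0.0576 0.0911] [0.7317 0.058 ]
top steel2 0.104 0  
side chuteH 0.065 144 [0.5753 0.0085 0.0857] [0.5762 0.0057]
side chuteH 0.104 21 [0.5749 0.0045 0.1053] [0.5753 0.0055]
side green 0.065 148 [0.4639 0.0367 0.0854] [0.4646 0.0321]
side green 0.104 0  
side s2 0.065 148 [0.7336 0.0676 0.0848] [0.7353 0.0642]
side s2 0.104 0  
holder top [ 0.5745 -0.0026  0.106 ] [0.5742 0.0053 0.106 ]
green top [0.4631 0.0268 0.1   ] red [ 0.4591 -0.0424  0.036 ]
lead [ 0.565  -0.0307  0.044 ] 2nd [ 0.5583 -0.0603  0.044 ]
829
chute ((562.0570678710938, -60.289947509765625), (252.8461456298828, 57.48816680908203), 78.18043518066406)
tray ((516.788818359375, 330.82525634765625), (132.4484405517578, 150.33486938476562), 79.10575866699219) 0.0017020460735117648
[0.5169 0.335  0.003 ]
```

>>> {"name": "apply_moves", "arguments": {"increments": [70,0,0,0,-10.5,70,0,0,0,-10.5,70,0,0,0,-10.5,70,0,0,0,-10.5,70,0,0,0,-10.5]}}

```text
t: 1.02
eef_pos: [0.2929, -0.6079, 0.2]
tool_rot: [-0.0, 0.769, 0.64, -0.0]
contact_force: [0.1, 0.2, 0.9]
gripper_width: 0.819
```

>>> {"name": "apply_moves", "arguments": {"increments": [70,52,12,0,0,70,52,12,0,0,70,52,12,0,0,70,52,12,0,0,70,52,12,0,0,70,52,12,0,0,70,52,12,0,0,70,52,12,0,0,70,52,12,0,0,70,52,12,0,0,70,52,12,0,0,70,20,0,0,0]}}

```text
t: 2.52
eef_pos: [0.5375, -0.0362, 0.2007]
tool_rot: [0.003, 0.77, 0.638, 0.001]
contact_force: [-0.3, -0.7, 0.5]
gripper_width: 0.817
```

```bash
python3 - <<'E'
from h import *
o=get_obs();print(o["t"],o["eef_pos"],o["tool_rot"],o["joint_vel"].round(3))
im,d=read_camera("wrist");cv2.imwrite("pics/w1.png",im);np.save("w1.npy",d);np.save("w1p.npy",np.r_[o["eef_pos"],o["tool_rot"]])
for r in outline_of("wrist","holder_center"):print(r["p"],r["extent"])
E
```

```text
2.525 [ 0.5375361  -0.03624865  0.2006688 ] [3.42558189e-03 7.70144539e-01 6.37859823e-01 7.06958018e-04] [-0.235  0.032 -0.034 -0.026  0.056  0.028 -0.333]
0.97 [239.0, 125.5, 46.2, 36.6]
0.71 [355.4, 133.0, 34.9, 32.6]
```

View pics/w1.png

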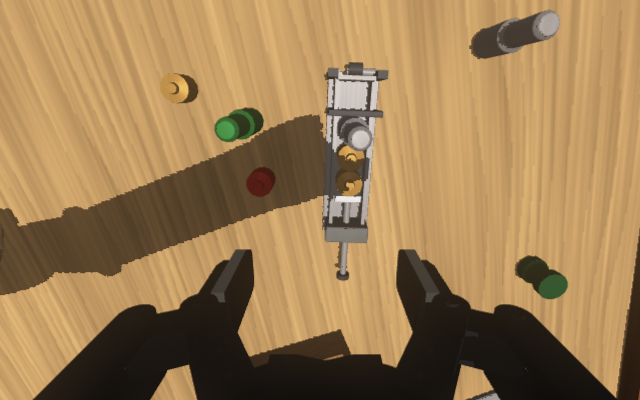

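The wrist view shows the chute holder at (358,135), its top at (360,139), just behind the crossbar (row 113), with brass bodies at (351,155) and (349,185).

```bash
cat >> h.py <<'E'
from scipy.spatial.transform import Rotation as R
def wT(p):
    T=np.eye(4);q=p[3:];T[:3,:3]=R.from_quat([q[1],q[2],q[3],q[0]]).as_matrix();T[:3,3]=p[:3]
    return T@get_calibration("wrist")["T_tool_cam"]
def wray(p,u,v,h):
    T=wT(p);K=get_calibration("wrist")["mtx"];r=T[:3,:3]@np.array([(u-K[0,2])/K[0,0],(v-K[1,2])/K[1,1],1]);o=T[:3,3]
    return o+r*(h-o[2])/r[2]
def wcloud(p,d,m):
    T=wT(p);K=get_calibration("wrist")["mtx"];v,u=np.nonzero(m&(d>0));z=d[v,u]
    return np.stack([(u-K[0,2])/K[0,0]*z,(v-K[1,2])/K[1,1]*z,z],1)@T[:3,:3].T+T[:3,3]
E
python3 - <<'E'
from h import *
np.set_printoptions(precision=4,suppress=True)
o=get_obs();p=np.r_[o["eef_pos"],o["tool_rot"]]
im,d=read_camera("wrist");cv2.imwrite("pics/w2.png",cv2.resize(im[50:250,260:460],None,fx=4,fy=4,interpolation=2))
o=get_obs();print(p,o["eef_pos"])
m=np.zeros((400,640),bool);m[110:160,335:385]=1
P=wcloud(p,d,m);Q=P[(P[:,2]>.1)&(P[:,2]<.115)];print("top",len(Q),Q.mean(0),(Q.max(0)+Q.min(0))/2)
for a in((360,139,.106),(351,155,.045),(349,185,.045),(354,66,.04),(346,234,.04)):print(a,wray(p,*a))
m[:]=0;m[55:245,315:395]=1
P=wcloud(p,d,m);Q=P[(P[:,2]>.024)&(P[:,2]<.033)];r=cv2.minAreaRect(Q[:,:2].astype(np.float32)*1000);print(r)
E
```

```text
[ 0.5369 -0.0368  0.2005  0.0033  0.77    0.6381  0.0004] [ 0.5364 -0.0394  0.2003]
top 500 [0.5743 0.0011 0.1055] [0.5745 0.0007 0.1042]
(360, 139, 0.106) [ 0.574  -0.0005  0.106 ]
(351, 155, 0.045) [ 0.5674 -0.0247  0.045 ]
(349, 185, 0.045) [ 0.5599 -0.0569  0.045 ]
(354, 66, 0.04) [0.5849 0.0613 0.04  ]
(346, 234, 0.04) [ 0.5469 -0.1164  0.04  ]
((566.7529296875, -35.636322021484375), (208.0322265625, 54.962074279785156), 78.23193359375)
```

View pics/w2.png

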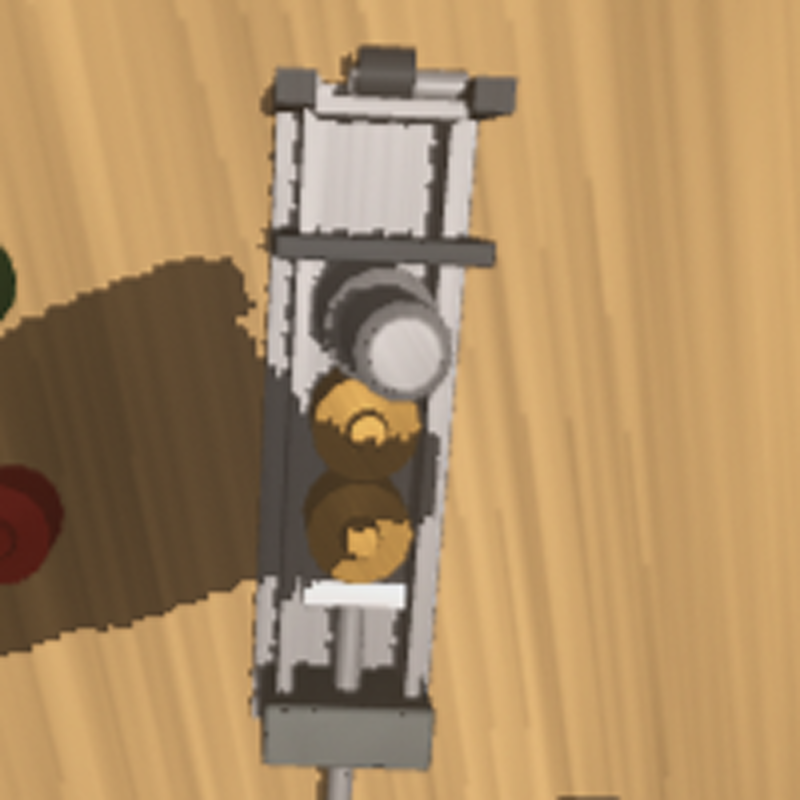

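>>> {"name": "apply_moves", "arguments": {"increments": [70,24,15,20,1,70,23,14,20,0,70,0,0,20,0,70,0,0,0,0,70,0,0,0,0]}}

```text
t: 3.3
eef_pos: [0.5753, -0.0098, 0.1397]
tool_rot: [0.006, 0.781, 0.625, -0.002]
contact_force: [0.0, 0.2, 0.4]
gripper_width: 0.82
```

```bash
python3 - <<'E'
from h import *
np.set_printoptions(precision=4,suppress=True)
o=get_obs();p=np.r_[o["eef_pos"],o["tool_rot"]]
im,d=read_camera("wrist");cv2.imwrite("pics/w3.png",im)
print(p,o["t"])
m=np.ones((400,640),bool)
P=wcloud(p,d,m);Q=P[(P[:,2]>.103)&(P[:,2]<.112)&(np.hypot(P[:,0]-.574,P[:,1])<.025)];print("top",len(Q),Q.mean(0),(Q.max(0)+Q.min(0))/2,np.ptp(Q,axis=0))
m=wT(p);
E
```

```text
[ 0.5753 -0.0098  0.1397  0.0061  0.7807  0.6248 -0.0017] 3.3
top 645 [0.5749 0.0015 0.1059] [0.5747 0.0008 0.1058] [0.0206 0.0203 0.0056]
```

View pics/w3.png

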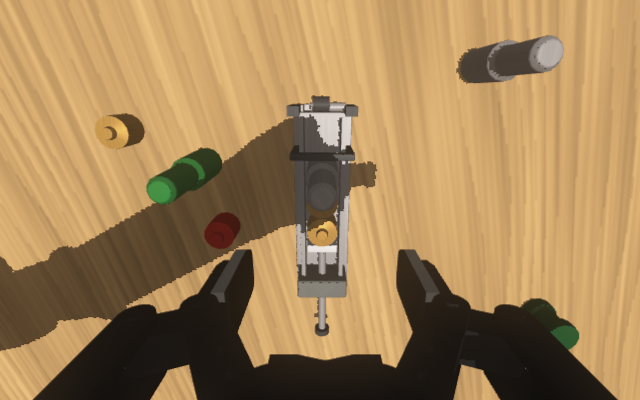

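>>> {"name": "apply_moves", "arguments": {"increments": [70,11,-2,4,0,70,0,0,0,0]}}

```text
t: 3.6
eef_pos: [0.5762, 0.0013, 0.1367]
tool_rot: [0.007, 0.781, 0.624, -0.001]
contact_force: [-0.5, 0.0, 0.1]
gripper_width: 0.817
```

>>> {"name": "apply_moves", "arguments": {"increments": [70,0,-1,24,0,70,0,0,24,0,70,0,0,16,0,70,0,0,3,0,70,0,0,0,0]}}

```text
t: 4.22
eef_pos: [0.5779, 0.0014, 0.0703]
tool_rot: [0.008, 0.781, 0.625, 0.001]
contact_force: [-0.4, -0.2, -0.9]
gripper_width: 0.821
```

```bash
python3 - <<'E'
from h import *
o=get_obs();print(o["eef_pos"],o["tool_rot"],o["contact_force"],o["t"])
im,d=read_camera("wrist");cv2.imwrite("pics/w4.png",im)
E
```

```text
[0.5778525  0.0014434  0.07030808] [0.00845701 0.78078633 0.6247404  0.0007841 ] [-0.35547651 -0.16243739 -0.91043657] 4.225
```

View pics/w4.png

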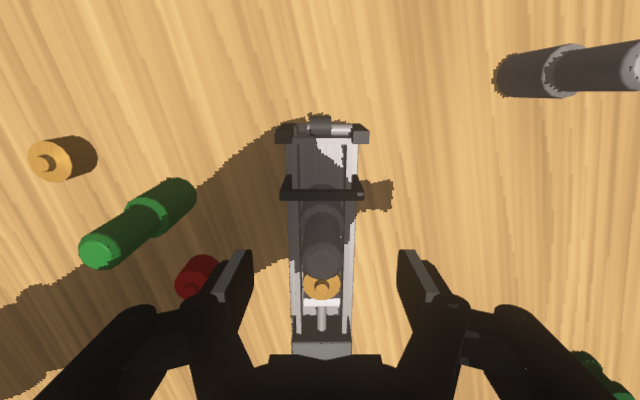

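>>> {"name": "apply_moves", "arguments": {"increments": [70,0,-3,2,0,70,0,0,0,0]}}

```text
t: 4.53
eef_pos: [0.5757, 0.0022, 0.0695]
tool_rot: [0.009, 0.781, 0.625, 0.002]
contact_force: [0.2, -0.2, 0.2]
gripper_width: 0.819
```

>>> {"name": "apply_moves", "arguments": {"increments": [15,0,0,0,0,15,0,0,0,0,15,0,0,0,0,15,0,0,0,0,15,0,0,0,0,15,0,0,0,0,15,0,0,0,0,15,0,0,0,0], "squeeze": 50}}

```text
t: 5.52
eef_pos: [0.5764, 0.0022, 0.0704]
tool_rot: [0.01, 0.781, 0.625, 0.002]
contact_force: [-0.3, 0.1, 1.3]
gripper_width: 0.213
```

>>> {"name": "apply_moves", "arguments": {"increments": [15,0,0,0,0,15,0,0,0,0]}}

```text
t: 5.78
eef_pos: [0.5764, 0.0023, 0.0704]
tool_rot: [0.01, 0.781, 0.625, 0.002]
contact_force: [0.6, 0.2, 0.9]
gripper_width: 0.216
```

```bash
python3 - <<'E'
from h import *
o=get_obs();print(o["eef_pos"],o["gripper_width"],o["contact_force"],o["t"])
im,d=read_camera("wrist");cv2.imwrite("pics/w5.png",im)
im,d=read_camera("side");cv2.imwrite("pics/s5.png",cv2.resize(im[100:260,240:440],None,fx=4,fy=3.75))
E
```

```text
[0.57639392 0.00225071 0.0703982 ] 0.21622436601618986 [0.6184872  0.24457091 0.8968014 ] 5.775
```

View pics/w5.png

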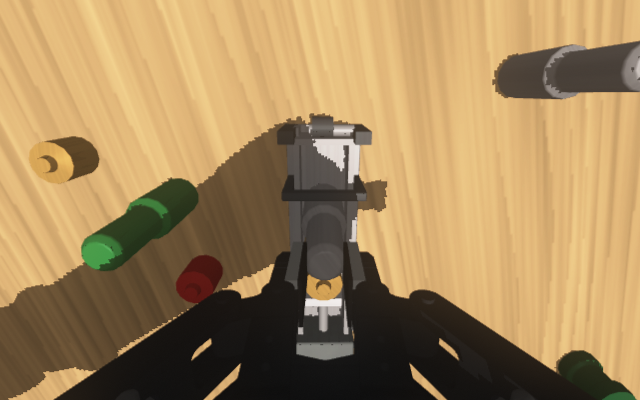

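View pics/s5.png

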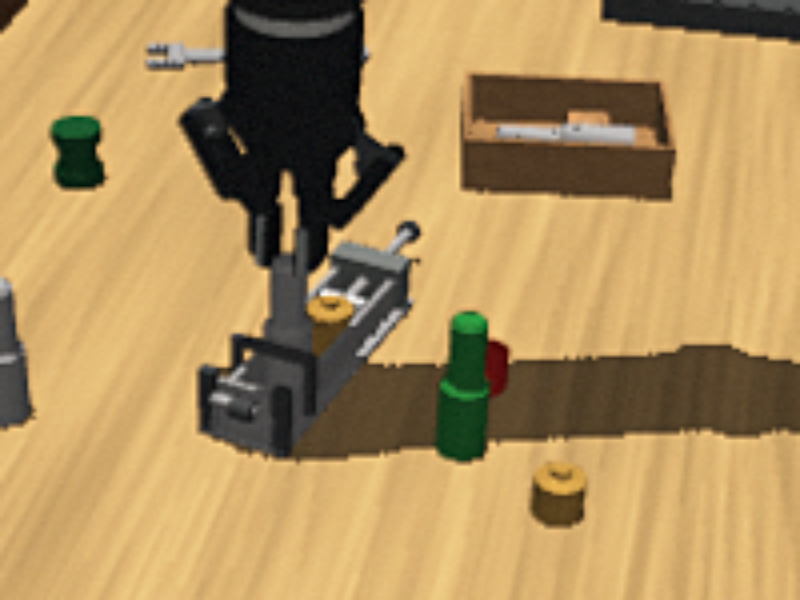

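>>> {"name": "apply_moves", "arguments": {"increments": [15,0,0,-8,0,15,0,0,-12,0,15,0,0,-12,0,15,0,0,-15,0,15,0,0,-20,0,15,0,0,-20,0,15,0,0,0,0]}}

```text
t: 6.75
eef_pos: [0.5745, 0.0034, 0.1637]
tool_rot: [0.01, 0.781, 0.625, 0.002]
contact_force: [0.5, 0.2, -2.9]
gripper_width: 0.212
```

```bash
python3 - <<'E'
from h import *
o=get_obs();print(o["eef_pos"],o["gripper_width"],o["contact_force"],o["t"])
im,d=read_camera("wrist");cv2.imwrite("pics/w6.png",im)
im,d=read_camera("side");cv2.imwrite("pics/s6.png",cv2.resize(im[100:260,240:440],None,fx=4,fy=3.75))
E
```

```text
[0.57445734 0.00341604 0.16372647] 0.21249933737367327 [ 0.4792581   0.18701684 -2.86654125] 6.75
```

View pics/s6.png

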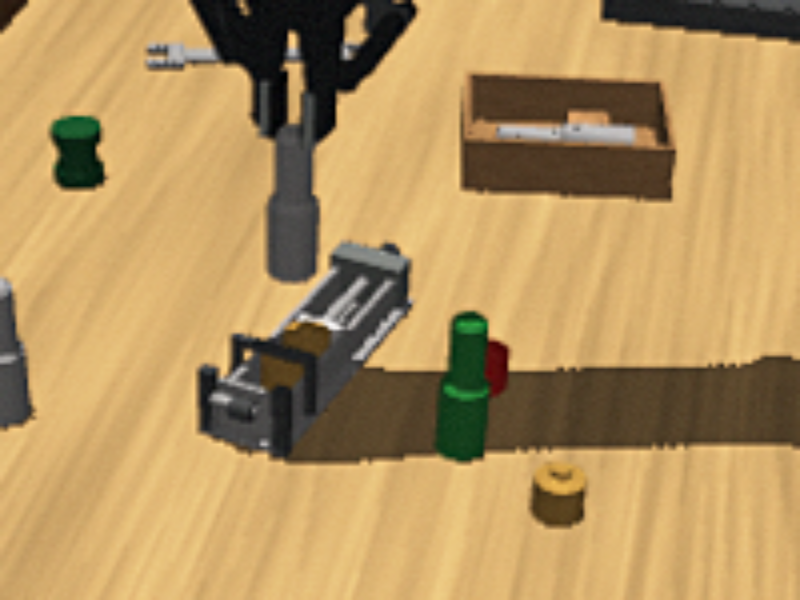

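>>> {"name": "apply_moves", "arguments": {"increments": [15,15,-6,0,0,15,28,-12,0,0,15,32,-14,0,0,15,32,-14,0,0,15,32,-14,0,0,15,32,-14,0,0,15,32,-14,0,0,15,32,-14,0,0,15,28,-12,0,0,15,20,-8,0,0,15,10,-4,0,0,15,0,0,0,0]}}

```text
t: 8.35
eef_pos: [0.4983, 0.337, 0.1467]
tool_rot: [0.003, 0.778, 0.629, -0.007]
contact_force: [0.3, -0.5, -2.8]
gripper_width: 0.213
```

```bash
python3 - <<'E'
from h import *
o=get_obs();print(o["eef_pos"],o["tool_rot"],o["gripper_width"],o["contact_force"],o["t"])
im,d=read_camera("side");cv2.imwrite("pics/s7.png",im)
im,d=read_camera("top");cv2.imwrite("pics/t7.png",cv2.resize(im[140:290,110:400],None,fx=2.7,fy=2.7))
E
```

```text
[0.49828426 0.33695314 0.14671365] [ 0.00262184  0.77764848  0.62865887 -0.00663206] 0.2126535031988888 [ 0.28907562 -0.45481695 -2.79993697] 8.35
```

View pics/s7.png

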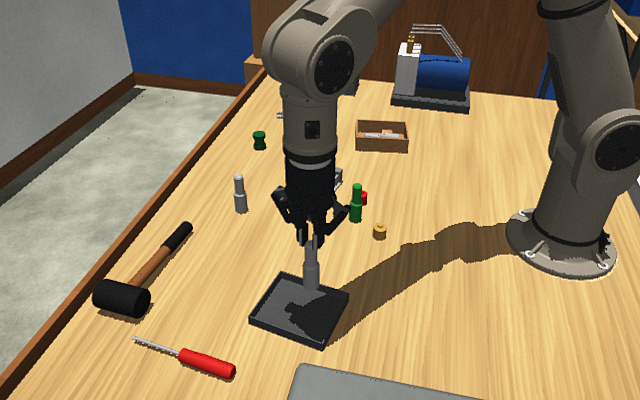

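View pics/t7.png

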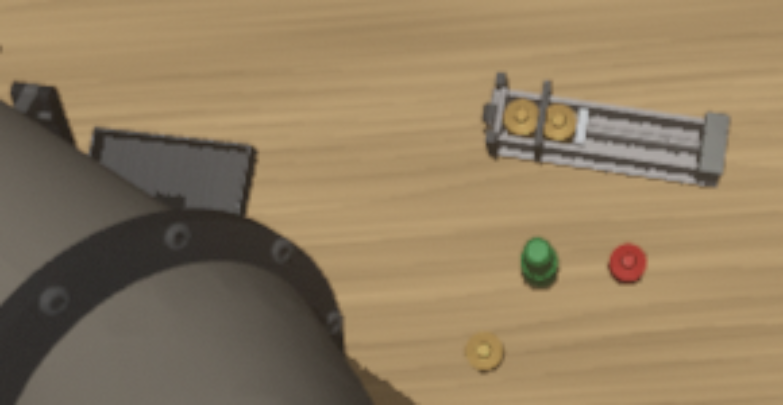

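>>> {"name": "apply_moves", "arguments": {"increments": [15,0,10,5,0,15,0,8,15,0,15,0,0,20,0,15,0,0,15,0,15,0,0,8,0,15,0,0,0,0,15,0,0,0,0]}}

```text
t: 9.32
eef_pos: [0.5185, 0.3259, 0.0776]
tool_rot: [0.004, 0.78, 0.626, -0.008]
contact_force: [0.4, 0.2, -3.1]
gripper_width: 0.217
```

>>> {"name": "apply_moves", "arguments": {"increments": [15,0,0,5,0,15,0,0,2,0,15,0,0,1,0,15,0,0,0,0]}}

```text
t: 9.82
eef_pos: [0.5191, 0.3266, 0.0705]
tool_rot: [0.004, 0.78, 0.626, -0.007]
contact_force: [-0.1, -0.0, -3.0]
gripper_width: 0.215
```

>>> {"name": "apply_moves", "arguments": {"increments": [15,0,0,1.5,0,15,0,0,1,0,15,0,0,0,0]}}

```text
t: 10.2
eef_pos: [0.5192, 0.3267, 0.068]
tool_rot: [0.004, 0.78, 0.626, -0.007]
contact_force: [-0.4, -0.7, -3.3]
gripper_width: 0.213
```

>>> {"name": "apply_moves", "arguments": {"increments": [15,0,0,1,0,15,0,0,0.5,0,15,0,0,0,0]}}

```text
t: 10.58
eef_pos: [0.5195, 0.3275, 0.0676]
tool_rot: [0.004, 0.78, 0.626, -0.006]
contact_force: [-0.6, 0.1, -1.9]
gripper_width: 0.21
```

>>> {"name": "apply_moves", "arguments": {"increments": [15,0,0,1,0,15,0,0,0.5,0]}}

```text
t: 10.82
eef_pos: [0.5201, 0.3284, 0.0676]
tool_rot: [0.004, 0.78, 0.626, -0.005]
contact_force: [-1.5, -0.7, 4.3]
gripper_width: 0.216
```

>>> {"name": "apply_moves", "arguments": {"increments": [22,0,0,0,0,26,0,0,0,0,32,0,0,0,0,45,0,0,0,0,55,0,0,0,0,60,0,0,0,0,60,0,0,0,0]}}

```text
t: 11.7
eef_pos: [0.5206, 0.3281, 0.0671]
tool_rot: [0.004, 0.78, 0.626, -0.005]
contact_force: [0.2, -0.1, -0.1]
gripper_width: 0.703
```

```bash
python3 - <<'E'
from h import *
o=get_obs();print(o["eef_pos"],o["gripper_width"],o["contact_force"],o["t"])
im,d=read_camera("side");cv2.imwrite("pics/s8.png",cv2.resize(im[200:360,220:420],None,fx=4,fy=3.75))
im,d=read_camera("wrist");cv2.imwrite("pics/w8.png",im)
E
```

```text
[0.52060138 0.32812193 0.06709742] 0.7030593838489599 [ 0.20590847 -0.05822806 -0.06445608] 11.7
```

View pics/s8.png

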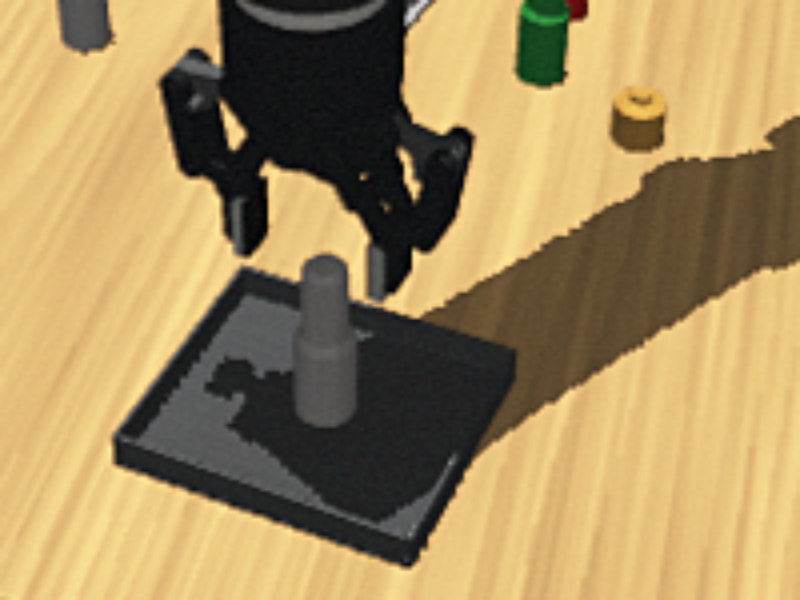

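View pics/w8.png

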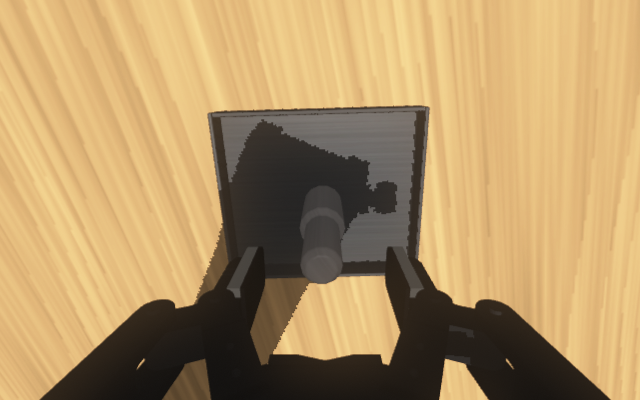

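The holder stands free in the tray (side crop, foot at (325,420)), centred between the pads. I retreat upward next.

>>> {"name": "apply_moves", "arguments": {"increments": [70,0,0,-15,0,70,0,0,-25,0,70,0,0,-35,0,70,0,0,-35,0,70,-30,0,-10,0,70,-45,0,0,0,70,-45,0,0,0,70,-45,0,0,0,70,-45,0,0,0,70,-30,0,0,0,70,0,0,0,0,70,0,0,0,0]}}

```text
t: 13.3
eef_pos: [0.4697, 0.0927, 0.2058]
tool_rot: [0.006, 0.779, 0.627, 0.002]
contact_force: [0.5, 0.3, -0.4]
gripper_width: 0.82
```

```bash
python3 - <<'E'
from h import *
np.set_printoptions(precision=4,suppress=True)
o=get_obs();p=np.r_[o["eef_pos"],o["tool_rot"]];print(p,o["contact_force"],o["t"])
a,ds=read_camera("side");cv2.imwrite("pics/s9.png",a)
im,d=read_camera("top");cv2.imwrite("pics/t9.png",cv2.resize(im[140:290,110:400],None,fx=2.7,fy=2.7))
for r in outline_of("side","holder_center"):
    print("H",r["p"],r["extent"]);P=world("side",r["pixels"],ds)
    for lo in(.01,.06):
        Q=P[(P[:,2]>lo)&(P[:,2]<lo+.035)];print(Q.mean(0) if len(Q) else '')
m=np.zeros((400,640),bool);m[180:270,125:212]=1
P=world("top",m,d);Q=P[(P[:,2]>.095)&(P[:,2]<.115)];print("top",len(Q),Q.mean(0) if len(Q) else '')
for r in outline_of("top","lead_center"):
    e=r["extent"];print("L",r["p"],e,ray("top",e[0],e[1],.035))
E
```

```text
[0.4697 0.0927 0.2058 0.006  0.7788 0.6272 0.0019] [ 0.526   0.2687 -0.3593] 13.3
H 0.94 [355.3, 203.7, 8.2, 42.2]
[0.4634 0.0403 0.0278]
[0.4637 0.038  0.078 ]
H 0.79 [299.5, 290.4, 14.6, 46.5]
[0.5165 0.3368 0.0279]
[0.5172 0.3339 0.0775]
top 98 [0.5155 0.3212 0.1017]
L 0.52 [343.3, 237.2, 13.2, 15.7] [ 0.4566 -0.0439  0.035 ]
```

View pics/s9.png

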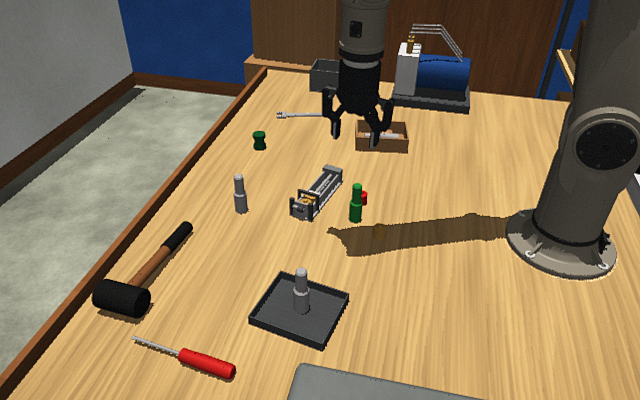

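View pics/t9.png

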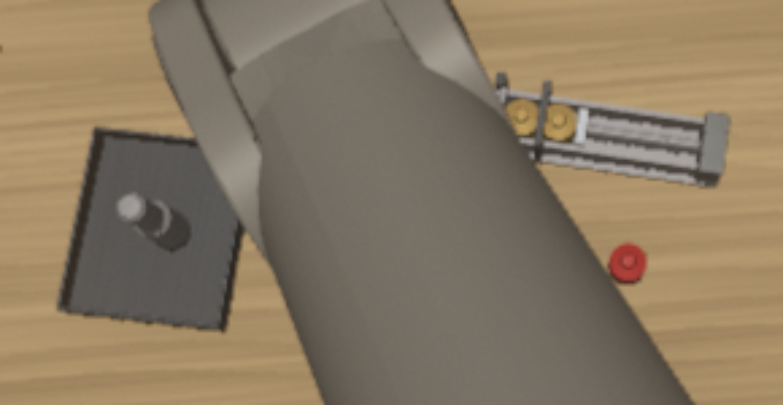

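```bash
python3 - <<'E'
from h import *
p=ray("top",110+521/2.7,140+116/2.7,.046);print(p, "outlet in top frame",[.5745+.0072,-.002+.0343])
E
```

```text
[0.57820052 0.03282217 0.046     ] outlet in top frame [0.5817, 0.032299999999999995]
```

The lead body is within about 4 mm of the outlet, so I'm handing in.

```bash
python3 -c "
from station import *
print(hand_in(),get_obs()['t'])"
```

```text
the job is handed in; nothing more can be done
the job is handed in; nothing more can be done
```

I lifted the jammed steel holder straight up by its neck, carried it to the tray and stood it there. The plunger then pushed both brass bodies under the crossbar to the gate. I handed in at about 13.4 s of the 37 s; no verdict was reported.

**Holder:** It stands upright in the tray and is let go of. The side camera puts its axis at about (0.517, 0.334), and the tray's centre is at about (0.517, 0.331). The top camera read it about 12 mm lower in y; either reading is well inside the limits.

**Lead brass body:** It stands upright at the gate. The top camera puts it about 4 mm from where I expected the outlet, against the 12 mm allowed. The network missed the lead in the last top picture and reported only the red look-alike, so I took the lead's position by eye from the picture.

**Robot:** The gripper is clear of everything, and the last force reading was under 1 N. The wrist force readings between moves never passed about 5 N.

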